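# Unlock the folding lid stay and shut the instrument case

## Task

Shut the orange instrument case before the ambulance drives off: lift the red peg at the knee of its folding stay up and forwards, past centre, so that the stay is unlocked. Then take the lid by its black handle bar and lower it, held all the way and never dropped, until it lies fully shut, and let go. Leave the bottle, the jar and the roll of tape where they stand.

Things in the scene. Friction and masses are not known exactly. Their poses are not given: they have to be found in the camera images.
- case: the orange instrument case, fixed to the counter: open-topped box 170 deep (x) x 240 wide (y) x 100 mm high; origin at the centre of its underside; its x axis points from its front to its hinged back, y to the side that carries the stay, z up
- hinge (a point): middle of the lid's hinge line, on the back rim (85 mm behind the case's centre, 100 mm above the counter); the line runs along the case's y
- lid (a joint): angle by which the lid has been lowered: about 0 as it stands propped open (lid leaning 80 degrees up from level), 1.396 rad when it lies fully shut on the case. The lid is 174 mm long from the hinge, 242 wide, 11 mm thick, 0.5 kg or so (varies with its load). The hinge is stiff: with the stay unlocked it still holds the lid by itself where it is left, down to about 0.4 rad; lowered further the lid falls shut unless it is held up
- handle_bar (a point): centre of the black round bar of the lid's handle, along the case's y; bar 14 mm thick, 120 mm long (about 95 mm free between its two posts), standing off the lid's front edge by 33 mm forwards and 33 mm outwards from the lid; some 208 mm from the hinge line, about 0.30 m above the counter when the lid is up and 0.14 m when it is shut. The bar may turn between the fingers while the lid swings
- stay_pivot (a point): where the stay's lower arm is pivoted on the outside of the case's side wall (25 mm in front of the case's centre, 126 mm to its +y side, 50 mm above the counter); the arm turns about the case's y axis
- knee_grip (a point): centre of the red grip of the peg at the stay's knee: grip 16 mm thick, 36 mm long along the case's y, sticking out sideways (its centre is 50 mm outside the plane of the stay, on a thin 10 mm stem). The peg rides on the lower arm, 86 mm from stay_pivot; as locked the lower arm rises about 48 degrees towards the back. The stay's upper arm goes from the knee to the side of the lid
- knee (a joint): fold of the stay's knee: 0 locked (sagging past centre against its stop), 0.24 when both arms are in line (dead centre), growing as the knee is lifted up and forwards, to the front of the case; at 1.0 the lid has come down by about 0.17 rad, at 1.25 by about 0.3; 2.7 with the lid shut. Short of dead centre the lid is still locked; let go well past it, the knee stays where it is left as long as the hinge holds the lid
- bottle: bystander: green bottle, 62 mm across, 150 mm high; origin under its centre
- jar: bystander: white jar with blue cap, 64 mm across, 90 mm high; origin under its centre
- tape: bystander: white roll of tape lying flat, 72 mm across, 25 mm high; origin under its centre

How it is judged (in metres and radians):
On the way, in this order (a step that is already met when the one before it is completed fails the run):
1. the stay is unlocked: its knee folded well past centre (0.55 rad) while the lid is still up (value of joint knee above 0.55 rad and value of joint lid below 0.6 rad), for 0.2 s.
2. the lid is part-way down (0.6 to 1.2 rad) with the fingers on its handle (value of joint lid between 0.6 and 1.2 rad and contact force between the fingers and handle above 0.3 N), for 0.1 s.
At the end, for the whole second after the job is handed in: The lid lies fully shut (joint lid above 1.35 rad) and at rest, released; bottle, jar and tape each within 30 mm of where they stood (value of joint lid above 1.35 rad and velocity of joint lid between -0.05 and 0.05 rad/s and distance of each of bottle, jar, tape from where it was at the start of the episode below 0.03 m); the robot touches nothing.
It fails at once if the lid drops or slams (closes faster than 1.4 rad/s) (velocity of joint lid above 1.4 rad/s).
It fails at once if the bottle is pushed away (more than 30 mm) (distance of bottle from where it was at the start of the episode above 0.03 m).
It fails at once if the jar is pushed away (more than 30 mm) (distance of jar from where it was at the start of the episode above 0.03 m).
It fails at once if the tape is pushed away (more than 30 mm) (distance of tape from where it was at the start of the episode above 0.03 m).
It also fails if it takes over 54 s, if anything falls off the work surface, if the arm or the gripper's body presses on something with over 40 N, if the wrist force passes 120 N, or if a joint passes its speed limit or range.

## Robot

A 6-joint arm with a two-finger parallel gripper is mounted at the origin on the work surface. World frame = base frame: x ahead of the robot, y to its left, z up, the work surface at z = 0. Lengths are in mm, angles in degrees, forces in N, time in s.
With the tool pointing down it reaches from about 300 to 850 mm from the base axis. Payload 4.2 kg.
Tool frame: the origin (TCP) lies midway between the tips of the shut fingers; the grasp point (between the pads) lies 19 mm behind it (env.grasp_offset is the distance from the TCP to the grasp point, in mm); z points along the fingers, y is the line along which they close (so a half turn about z gives the same grasp; the last joint's range is limited). The gripper opens to 91 mm and grips with 3 to 60 N. Pads are 32 mm wide; open, the fingers measure 118 mm over their backs; the gripper's body (76 mm by 178 mm) begins 60 mm behind the grasp point.
Start: joints at [-76.604, 18.312, 89.639, -0, 72.044, -1.146], TCP at [144.376, -556.596, 213.976] pointing down, gripper open.
Joint ranges: [-177.97, 177.97], [-48.28, 115.42], [12.27, 149.76], [-77.06, 257.06], [2.81, 150.46], [-146.56, 146.56]. Speed limits (degrees/s): [147.25, 147.25, 180, 180, 180, 180].

## Interface

Orientations are given as [roll, pitch, yaw] about the fixed x, y, z axes, in that order (R = Rz(yaw) Ry(pitch) Rx(roll)).
In Python, from workcell import env, optics gives the robot as it stands. The module is installed in compiled form; this text tells all that it offers.
- The arm moves only by the tool send_rows, never from a script. Its argument "targets" is a list that holds one entry, the list of rows, each a list of 7 numbers: the turn, a rotation vector about the world's x, y, z scaled (see below), then the shift along the world's x, y, z scaled (see below), then the closure, from -1 (fully open) to 1 (shut). In form: [[[rx, ry, rz, x, y, z, gripper], ...]]. A call has 1 to 12 rows; each row shifts and turns the commanded pose from where the row before left it; what a row does not reach is not made up. The controller multiplies each number of a shift by 0.2 m and each number of a turn by pi/2 rad. A row lasts 1/10 s, in which the tool goes at most 50 mm and 8.59 degrees, less where a joint would pass 70% of its speed; a pose out of reach is approached as far as the arm can. A call with a number of a shift or a turn outside -1 to 1 is refused whole. A call with a gripper value outside its range is refused whole. The fingers move at their own pace and stop on an object; "grip_force" is the grip in N (left out, the last holds). Time passes only in rows, so rows that do not move let the fingers close. It gives the time, the measured TCP pose, the force, the opening and the grip force at its end, in the units of the state.
- env.state(): the state, without advancing time (a new reading comes with each control period).
- optics.grab_frame(name): name is "side" or "top"; returns (picture, depth): 384x512x3 uint8, red, green, blue; 384x512 float32, mm along the optical axis (not along the pixel's ray), 0 where there is no reading.
- optics.camera_info(name): a dict with "camera_matrix" (3x3 intrinsics, pixels), "R" (3x3) and "t" (3): a world point X has camera coordinates R X + t. Camera axes: x right, y down, z forward; pixel columns grow to the right and rows downward; lengths in mm; the calibration is good to about 2 mm. A picture is of the moment at which its call begins. camera_info takes no time and is no camera call.
- env.job_done(): hands the job in; it is judged then, once.
Trained networks look in the newest picture that a camera, given by its name, has taken for a name from the list of things; names that differ only in an ending like _2 or _b are one class to them, and where a whole thing is asked for, a point or a joint stands for the part that bears it (a point fixed in the world has none). Each returns a list of dicts, best first, with "conf" (0 to 1); they miss things now and then, are a little off and sometimes report something else, mostly with a low value. They report only what shows in the picture. A call takes as long as a camera call.
- optics.silhouettes(camera, name): "mask" (384x512 bool, what is visible of it) and "at" ([column, row] in pixels, amid what is visible of it).
- optics.place_of(camera, name): "at" ([column, row] in pixels: a listed point, or the origin of a listed thing).
The state is a dict: "time_s": time; "qpos": joint angles; "qvel": joint speeds; "effort": joint torques, N m; "ee_pos": TCP position; "ee_rot": TCP orientation; "force": force on the tool from outside, world axes, zero at the start; "torque": the same for the moment, N m; "gripper_width": finger opening in mm; "gripper_force": force on a finger pad.
Only numpy, scipy, OpenCV 4.12 (cv2) and the standard library are available. Lean on these libraries where they do the work, as an engineer would, in place of code of your own. Each camera call takes 0.05 s, during which the arm holds its last target. There are 200 camera calls.

## Working session

There is one attempt and no reset: what is moved stays moved. The work goes in short steps, Python scripts to look and compute and a tool call to move; the robot and the scene stay as the last step left them, time stands still between calls to the robot, and variables do not carry over. Pictures are saved under pics/ and viewed, at most 10 in all, crops included, and the job is handed in when it is done.

Besides the shell and the picture viewer there is one more tool, called after ">>>" as a command line: name --argument value ..., lists and objects as JSON in quotes. send_rows: Moves the arm, as the interface text tells. Its arguments: {"type":"object","properties":{"targets":{"type":"array"},"grip_force":{"type":"number"}},"required":["targets"]}

```bash
mkdir -p pics
cat > h.py <<'E'
import numpy as np, cv2
from workcell import env, optics
def ray(cam,px,d):
    c=optics.camera_info(cam);K=np.array(c["camera_matrix"]);R=np.array(c["R"]);t=np.array(c["t"]).ravel()
    p=np.linalg.inv(K)@np.array([px[0],px[1],1.])*d
    return R.T@(p-t)
def at(cam,px,dep):
    u,v=int(round(px[0])),int(round(px[1]))
    w=dep[max(0,v-2):v+3,max(0,u-2):u+3];w=w[w>0]
    return ray(cam,px,np.median(w)) if len(w) else None
def proj(cam,X):
    c=optics.camera_info(cam);p=np.array(c["camera_matrix"])@(np.array(c["R"])@np.array(X)+np.array(c["t"]).ravel());return p[:2]/p[2]
E
python3 - <<'E'
from h import *
np.set_printoptions(precision=1,suppress=True)
for c in("side","top"):
    im,d=optics.grab_frame(c);cv2.imwrite(f"pics/{c}0.png",im[:,:,::-1])
    i=optics.camera_info(c);print(c,-np.array(i["R"]).T@np.array(i["t"]).ravel())
    for n in("case","hinge","handle_bar","stay_pivot","knee_grip","bottle","jar","tape"):
        r=optics.place_of(c,n)
        for q in r[:2]: print(c,n,round(q["conf"],2),np.array(q["at"]),at(c,q["at"],d))
print(env.state())
E
```

```text
side [506.2 795.7 720.8]
side case 0.84 [260.2 242.4] [552.8  75.   96.1]
side hinge 0.64 [230.3 208.1] [619.5  70.8 183.3]
side stay_pivot 0.74 [245.7 256.6] [577.8 146.2 116.1]
side stay_pivot 0.64 [270. 263.] [528.4  85.3  45.3]
side knee_grip 0.7 [244.9 252.9] [580.2 139.2 119.8]
side jar 0.79 [277.6 196.9] [ 523.2 -157.2   62.9]
side tape 0.43 [245.6 193.6] [ 611.3 -155.3   68.5]
top [ 389.5   21.9 1327.9]
top case 0.89 [274.1 213.6] [554.3 -35.9  55.5]
top hinge 0.96 [276.4 179.4] [632.6 -39.8 140.3]
top handle_bar 0.92 [281.7 160. ] [642.1 -43.8 310.2]
top stay_pivot 0.91 [227.6 222.7] [536.9  94.7   1.4]
top knee_grip 0.61 [211.2 200. ] [584.1 131.  118.5]
top bottle 0.92 [177.4 226.8] [516.5 220.6 104.2]
top bottle 0.38 [274.8 214.2] [552.6 -37.8  55.7]
top jar 0.72 [346.6 226.1] [ 513.9 -227.    88.5]
top tape 0.78 [347.7 194.2] [ 614.9 -252.1    1.3]
{'time_s': 0.9, 'qpos': array([-76.6,  18.3,  89.6,  -0. ,  72. ,  -1.1]), 'qvel': array([-0.1, -0.1,  0.1, -0.1, -0. ,  0. ]), 'effort': array([ -0. , -41.2, -23.2,   0.1,   0. ,   0. ]), 'ee_pos': array([ 144.3, -556.6,  214. ]), 'ee_rot': array([180. ,   0. ,  14.5]), 'force': array([ 0.2,  0.2, -0.2]), 'torque': array([ 0., -0.,  0.]), 'gripper_force': 0.0, 'gripper_width': 91.39441537414466}
```

Run:
```python
import cv2,numpy as np
a=cv2.imread("pics/side0.png")[130:340,150:400];b=cv2.imread("pics/top0.png")[110:320,130:380]
cv2.imwrite("pics/c0.png",np.vstack([cv2.resize(x,(700,300) if 0 else (714,600)) for x in[a]]))
cv2.imwrite("pics/c1.png",cv2.resize(b,(714,600)))
```

```text
(no output)
```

View pics/c0.png

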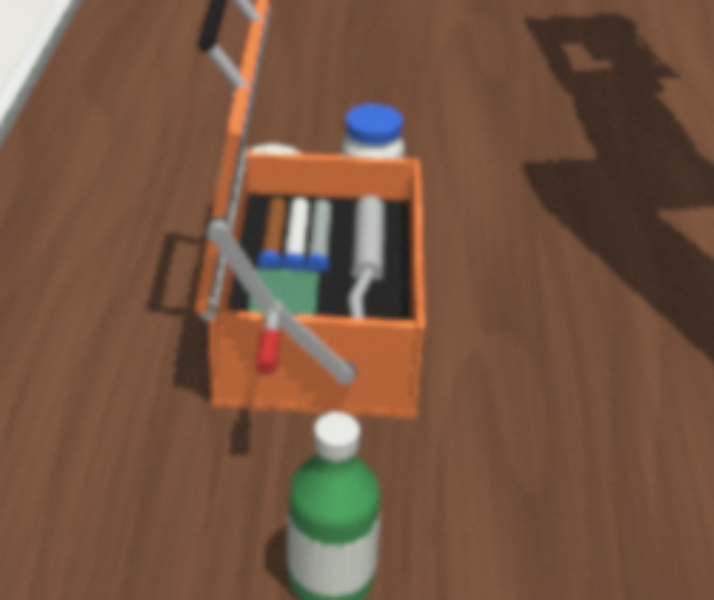

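View pics/c1.png

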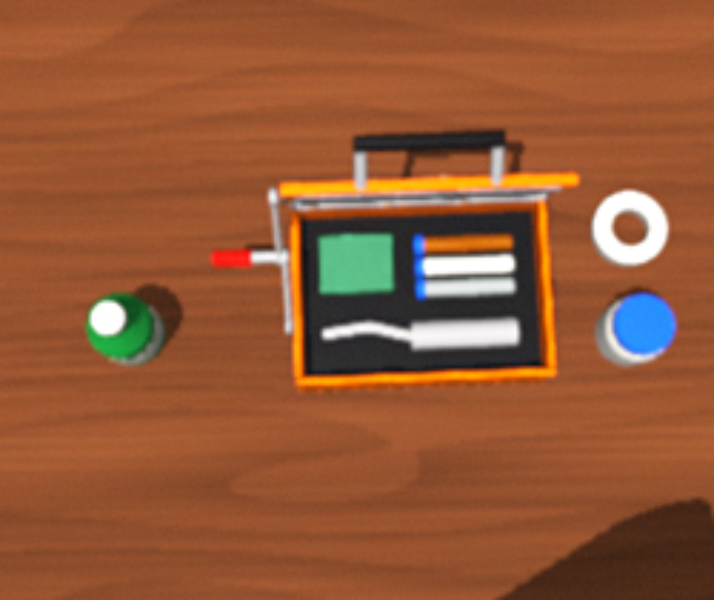

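Side view: the lid stands open at the left, with the stay's red peg at about crop (268,345). Top view: the red grip is at crop (232,258), the handle bar at (355–505,138), the bottle at left (120,325), and the tape and jar at right. The case is yawed by about 2–3°. Next I measure the grip and bar, and work out the four-bar linkage.

```bash
cat > geo.py <<'E'
import numpy as np
from scipy.optimize import brentq
P=np.array([-25,50.]);H=np.array([85,100.])
d=lambda a:np.array([np.cos(a),np.sin(a)])
K0=P+86*d(np.radians(48))
# r,u from locked state: arms differ by 0.24
A=np.c_[d(np.radians(48)+.24),-d(np.radians(100))];u,r=np.linalg.solve(A,H-K0)
def lid(arm): # lid lowered and fold for lower arm angle (rad)
    K=P+86*d(arm);v=K-H;D=np.hypot(*v);c=(D*D+r*r-u*u)/(2*D*r)
    a=np.arctan2(v[1],v[0])-np.arccos(c);L=H+r*d(a);w=L-K
    return a-np.radians(100),.24+arm-np.arctan2(w[1],w[0]),K
E
python3 - <<'E'
from h import *
from geo import *
np.set_printoptions(precision=1,suppress=True)
print("u r",u,r)
for a in range(48,135,6): l,f,K=lid(np.radians(a));print(a,round(l,2),round(f,2),K)
for c in("top","side"):
    im,dep=optics.grab_frame(c);hsv=cv2.cvtColor(im,cv2.COLOR_RGB2HSV)
    m=((hsv[...,0]<4)|(hsv[...,0]>172))&(hsv[...,1]>190)&(hsv[...,2]>110)
    m[:190]=0
    q=np.argwhere(m);print(c,"red",len(q),q.mean(0)[::-1],np.median([at(c,p[::-1],dep) for p in q],0) if len(q) else 0)
    for n in("handle_bar","lid","case"):
        for s in optics.silhouettes(c,n)[:1]:
            mm=s["mask"]&(dep>0);q=np.argwhere(mm);X=np.array([ray(c,p[::-1],dep[p[0],p[1]]) for p in q])
            print(c,n,round(s["conf"],2),len(q),"at",s["at"],"pct5/50/95",np.percentile(X,[5,50,95],axis=0).ravel())
            if n=="handle_bar":
                Z=X[(im[mm].max(1)<70)];print("dark",len(Z),np.median(Z,0),"range",Z.min(0),Z.max(0),"slope dx/dy",np.polyfit(Z[:,1],Z[:,0],1))
            if n=="case":
                Z=X[(abs(X[:,2]-100)<6)&(X[:,0]<500)];print("front rim",len(Z),np.median(Z,0),Z.min(0),Z.max(0),np.polyfit(Z[:,1],Z[:,0],1) if len(Z)>5 else 0)
E
```

```text
u r 79.54109889771388 85.2736187848951
48 0.0 -0.0 [ 32.5 113.9]
54 -0.02 0.23 [ 25.5 119.6]
60 -0.01 0.44 [ 18.  124.5]
66 0.03 0.63 [ 10.  128.6]
72 0.09 0.81 [  1.6 131.8]
78 0.16 0.98 [ -7.1 134.1]
84 0.23 1.14 [-16.  135.5]
90 0.32 1.3 [-25. 136.]
96 0.42 1.46 [-34.  135.5]
102 0.52 1.62 [-42.9 134.1]
108 0.64 1.78 [-51.6 131.8]
114 0.76 1.95 [-60.  128.6]
120 0.9 2.13 [-68.  124.5]
126 1.09 2.36 [-75.5 119.6]
132 nan nan [-82.5 113.9]
top red 66 [210.5 199.9] [584.1 132.9 118.2]
top handle_bar 0.88 363 at [284.7, 159.3] pct5/50/95 [625.9 -96.2 282.9 643.2 -49.  311.  650.9  16.1 314.7]
dark 257 [643.9 -44.4 311.9] range [ 638.5 -120.1    1.9] [714.9  18.3 319.5] slope dx/dy [ -0.  642.7]
top lid 0.87 1321 at [281.3, 174.9] pct5/50/95 [ 613.3 -139.9   99.8  625.2  -42.   270.7  650.9   60.9  313.3]geo.py:10: RuntimeWarning: invalid value encountered in arccos
  a=np.arctan2(v[1],v[0])-np.arccos(c);L=H+r*d(a);w=L-K
Traceback (most recent call last):
  File "h.py", line 4, in ray
    c=optics.camera_info(cam);K=np.array(c["camera_matrix"]);R=np.array(c["R"]);t=np.array(c["t"]).ravel()
ValueError: time passes only in moves, steps and waits
```

>>> send_rows --targets '[[[0,0,0.0535,0.086,0.221,0.012,-1],[0,0,0.0535,0.086,0.221,0.012,-1],[0,0,0.0535,0.086,0.221,0.012,-1],[0,0,0.0535,0.086,0.221,0.012,-1],[0,0,0.0535,0.086,0.221,0.012,-1],[0,0,0.0535,0.086,0.221,0.012,-1],[0,0,0.0535,0.086,0.221,0.012,-1],[0,0,0.0535,0.086,0.221,0.012,-1],[0,0,0.0535,0.086,0.221,0.012,-1],[0,0,0.0535,0.086,0.221,0.012,-1],[0,0,0.0535,0.086,0.221,0.012,-1],[0,0,0.0535,0.086,0.221,0.012,-1]]]'

```text
time_s: 2.4
ee_pos: [351.1, -24.3, 243.3]
ee_rot: [179.9, -0.0, 72.5]
force: [1.5, 0.0, -0.4]
gripper_width: 91.1
gripper_force: 0.0
```

>>> send_rows --targets '[[[0,0,0.0535,0.086,0.221,0.012,-1],[0,0,0.0535,0.086,0.221,0.012,-1],[0,0,0.0535,0.086,0.221,0.012,-1],[0,0,0.0535,0.086,0.221,0.012,-1],[0,0,0,0,0,0,-1]]]'

```text
time_s: 2.9
ee_pos: [421.4, 155.3, 252.4]
ee_rot: [179.9, -0.1, 92.0]
force: [-0.9, -0.1, 0.3]
gripper_width: 91.1
gripper_force: 0.0
```

>>> send_rows --targets '[[[0,0,0,0.165,-0.019,-0.04,-1],[0,0,0,0.165,-0.019,-0.04,-1],[0,0,0,0.165,-0.019,-0.04,-1],[0,0,0,0.165,-0.019,-0.04,-1],[0,0,0,0.165,-0.019,-0.04,-1],[0,0,0,0,0,0,-1]]]'

```text
time_s: 3.5
ee_pos: [587.1, 130.0, 210.2]
ee_rot: [-179.9, 0.1, 91.4]
force: [-1.0, -0.2, 0.2]
gripper_width: 91.1
gripper_force: 0.0
```

Run:
```python
from h import *
im,_=optics.grab_frame("side");cv2.imwrite("pics/s1.png",cv2.resize(im[100:340,130:400,::-1],(675,600)))
im,_=optics.grab_frame("top");print(env.state()["ee_pos"])
```

```text
[584.23098516 130.65178875 211.65381212]
```

View pics/s1.png

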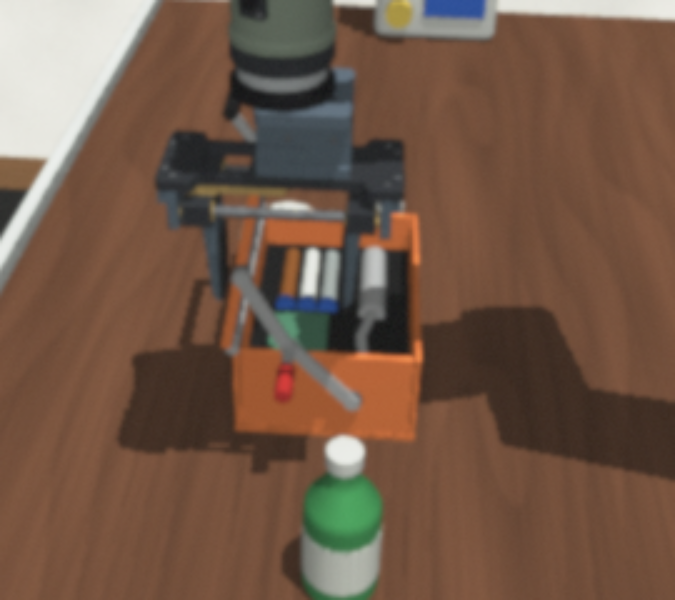

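The open fingers hang either side of the red grip, which is at crop (284,382), with the bottle clear at (344,500). I'll descend and grip.

>>> send_rows --targets '[[[0,0,0,0,0.005,-0.0985,-1],[0,0,0,0,0.005,-0.0985,-1],[0,0,0,0,0.005,-0.0985,-1],[0,0,0,0,0.005,-0.0985,-1],[0,0,0,0,0.005,-0.0985,-1],[0,0,0,0,0.005,-0.0985,-1],[0,0,0,0,0,0,-1]]]'

```text
time_s: 4.3
ee_pos: [581.6, 137.1, 92.6]
ee_rot: [-179.7, 0.1, 91.6]
force: [-0.1, -0.4, -0.1]
gripper_width: 91.2
gripper_force: 0.0
```

>>> send_rows --targets '[[[0,0,0,0,0,0,1],[0,0,0,0,0,0,1],[0,0,0,0,0,0,1],[0,0,0,0,0,0,1],[0,0,0,0,0,0,1],[0,0,0,0,0,0,1],[0,0,0,0,0,0,1]]]' --grip_force 30

```text
time_s: 5.0
ee_pos: [584.6, 137.6, 94.2]
ee_rot: [180.0, 0.0, 91.6]
force: [0.2, -0.3, -0.8]
gripper_width: 37.7
gripper_force: 0.0
```

>>> send_rows --targets '[[[0,0,0,0,0,0,1],[0,0,0,0,0,0,1],[0,0,0,0,0,0,1],[0,0,0,0,0,0,1],[0,0,0,0,0,0,1]]]'

```text
time_s: 5.5
ee_pos: [585.7, 137.7, 94.6]
ee_rot: [179.8, -0.0, 91.6]
force: [4.1, 1.2, 0.6]
gripper_width: 15.0
gripper_force: 30.0
```

>>> send_rows --targets '[[[0,0,0,-0.0175,-0.0005,0.0143,1],[0,0,0,-0.0175,-0.0005,0.0143,1],[0,0,0,-0.0188,-0.0005,0.0123,1],[0,0,0,-0.0188,-0.0005,0.0123,1],[0,0,0,-0.02,-0.0005,0.0103,1],[0,0,0,-0.02,-0.0005,0.0103,1],[0,0,0,0,0,0,1]]]'

```text
time_s: 6.2
ee_pos: [564.5, 137.1, 110.6]
ee_rot: [179.6, -0.0, 91.6]
force: [5.2, -0.0, 3.4]
gripper_width: 15.2
gripper_force: 30.0
```

>>> send_rows --targets '[[[0,0,0,-0.021,-0.0005,0.008,1],[0,0,0,-0.021,-0.0005,0.008,1],[0,0,0,-0.022,-0.0005,0.0058,1],[0,0,0,-0.022,-0.0005,0.0058,1],[0,0,0,-0.022,-0.0005,0.004,1],[0,0,0,0,0,0,1],[0,0,0,0,0,0,1]]]'

```text
time_s: 6.9
ee_pos: [544.9, 136.7, 118.6]
ee_rot: [179.3, -0.0, 91.6]
force: [5.0, -2.4, 9.0]
gripper_width: 15.0
gripper_force: 30.0
```

Run:
```python
from h import *
im,_=optics.grab_frame("side");cv2.imwrite("pics/s2.png",cv2.resize(im[100:340,130:400,::-1],(675,600)))
```

```text
(no output)
```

View pics/s2.png

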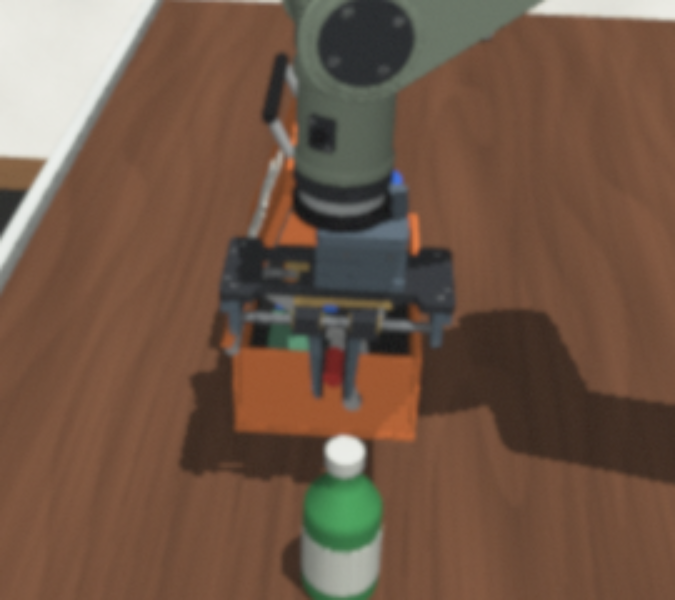

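The fingers hold the red grip at crop (333,365), the knee is well forward, and the lid has just begun to come down. Releasing and lifting off.

>>> send_rows --targets '[[[0,0,0,0,0,0,-1],[0,0,0,0,0,0,-1],[0,0,0,0,0,0,-1],[0,0,0,0,0,0,-1],[0,0,0,0,0,0,-1],[0,0,0,0,0,0,-1]]]'

```text
time_s: 7.55
ee_pos: [540.1, 136.5, 114.9]
ee_rot: [-179.9, 0.0, 91.6]
force: [0.8, 0.1, 0.8]
gripper_width: 60.3
gripper_force: 0.0
```

>>> send_rows --targets '[[[0,0,0,0,0,0.21,-1],[0,0,0,0,0,0.21,-1],[0,0,0,0,0,0.21,-1],[0,0,0,0,0,0.21,-1],[0,0,0,0,0,0.21,-1],[0,0,0,0,0,0.21,-1],[0,0,0,0,0,0,-1]]]'

```text
time_s: 8.25
ee_pos: [542.4, 137.0, 373.8]
ee_rot: [179.3, -0.1, 91.6]
force: [0.6, -0.1, -0.6]
gripper_width: 91.2
gripper_force: 0.0
```

```bash
cat > m.py <<'E'
from h import *
np.set_printoptions(precision=1,suppress=True)
im,dep=optics.grab_frame("top");cv2.imwrite("pics/t3.png",cv2.resize(im[110:320,130:380,::-1],(714,600)))
v,u=np.nonzero(dep>0);c=info("top");K=np.array(c["camera_matrix"]);R=np.array(c["R"]);t=np.array(c["t"]).ravel()
X=((np.linalg.inv(K)@np.c_[u,v,np.ones(len(u))].T*dep[v,u]).T-t)@R
I=im[v,u].astype(int)
def fit(n,m):
    Z=X[m]
    if len(Z)<8: print(n,len(Z));return
    Z=Z[abs(Z[:,0]-np.median(Z[:,0]))<12];print(n,len(Z),"med",np.median(Z,0),"y",Z[:,1].min(),Z[:,1].max())
fit("bar",(X[:,2]>285)&(X[:,2]<335)&(I.max(1)<70)&(abs(X[:,1]+44)<80)&(X[:,0]>560))
hv=cv2.cvtColor(im,cv2.COLOR_RGB2HSV)[v,u]
fit("red",((hv[:,0]<4)|(hv[:,0]>172))&(hv[:,1]>190)&(hv[:,2]>110)&(v>190))
print(optics.place_of("top","handle_bar")[:1]); print(env.state()["ee_pos"])
E
python3 m.py
```

```text
bar 311 med [611.2 -36.8 309.1] y -99.94954007462852 18.74013553434688
red 2
[{'at': [280.7, 175.7], 'conf': 0.71}]
[540.6 136.5 367.9]
```

View pics/t3.png

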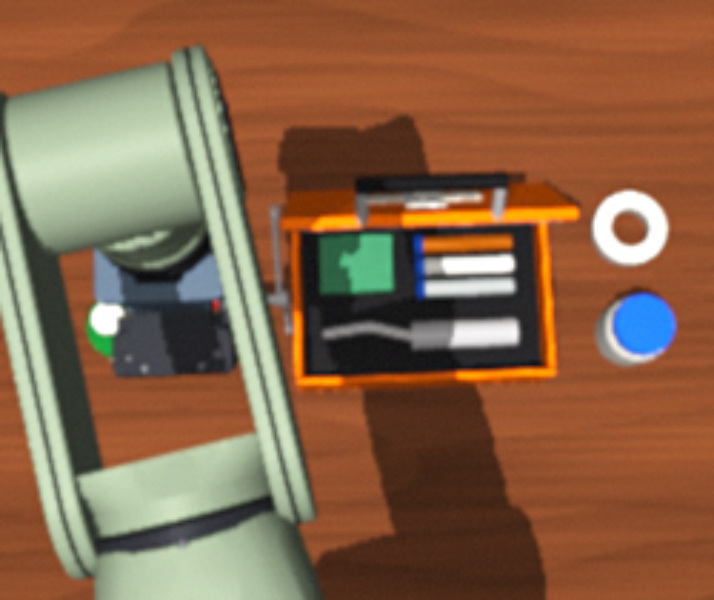

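The bar now lies at x≈611 with its top at z≈309, so the lid is at about 0.16 rad and the stay is unlocked. The bystanders haven't moved. Going over the bar.

>>> send_rows --targets '[[[0,0,0,0.07,-0.179,0,-1],[0,0,0,0.07,-0.179,0,-1],[0,0,0,0.07,-0.179,0,-1],[0,0,0,0.07,-0.179,0,-1],[0,0,0,0.07,-0.179,0,-1],[0,0,0,0,0,0,-1],[0,0,0,0,0,0,-1]]]'

```text
time_s: 9.05
ee_pos: [610.0, -42.9, 365.0]
ee_rot: [-179.8, -0.1, 91.5]
force: [0.2, 0.1, 0.5]
gripper_width: 91.1
gripper_force: 0.0
```

>>> send_rows --targets '[[[0,0,0,0,0,-0.1,-1],[0,0,0,0,0,-0.1,-1],[0,0,0,0,0,-0.1,-1],[0,0,0,0,0,-0.1,-1],[0,0,0,0,0,0,-1]]]'

```text
time_s: 9.55
ee_pos: [608.1, -40.8, 283.7]
ee_rot: [-179.6, -0.1, 91.7]
force: [0.1, -0.5, 0.2]
gripper_width: 91.1
gripper_force: 0.0
```

Run:
```python
from h import *
im,_=optics.grab_frame("side");cv2.imwrite("pics/s4.png",cv2.resize(im[60:300,130:400,::-1],(675,600)))
```

```text
(no output)
```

View pics/s4.png

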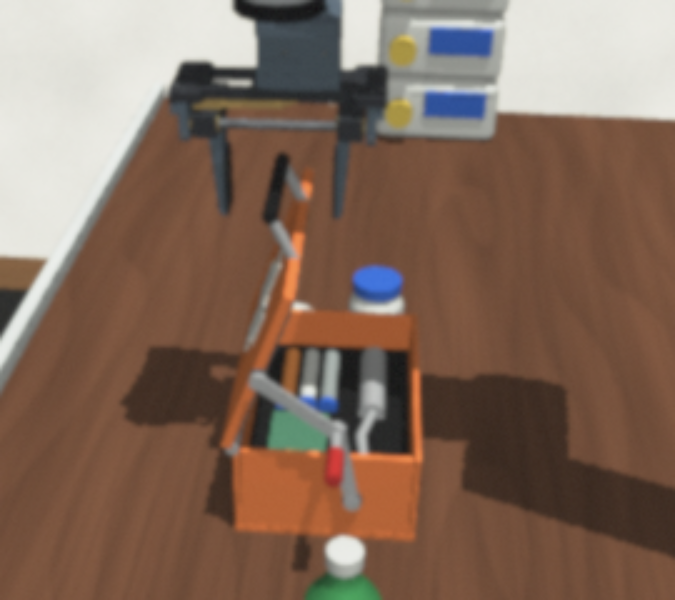

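The fingers straddle the black bar at crop (277,187), with the stay folded forward and open. Closing on the bar.

>>> send_rows --targets '[[[0,0,0,0,0,0,1],[0,0,0,0,0,0,1],[0,0,0,0,0,0,1],[0,0,0,0,0,0,1],[0,0,0,0,0,0,1],[0,0,0,0,0,0,1],[0,0,0,0,0,0,1],[0,0,0,0,0,0,1],[0,0,0,0,0,0,1],[0,0,0,0,0,0,1],[0,0,0,0,0,0,1],[0,0,0,0,0,0,1]]]' --grip_force 30

```text
time_s: 10.8
ee_pos: [610.7, -42.5, 287.2]
ee_rot: [180.0, -0.0, 91.6]
force: [0.8, 1.1, -0.2]
gripper_width: 13.0
gripper_force: 30.0
```

Run:
```python
import numpy as np
for n in (8,):
    a=np.radians(np.linspace(79.8,9,37));x=645-208*np.cos(a);z=100+208*np.sin(a)
    for i in range(36): print(i+1,round((x[i+1]-x[i])/200,4),round((z[i+1]-z[i])/200,4),"->",round(x[i+1],0),round(z[i+1]-19,0))
```

```text
1 -0.035 -0.0069 -> 601.0 284.0
2 -0.0348 -0.0081 -> 594.0 283.0
3 -0.0345 -0.0093 -> 587.0 281.0
4 -0.0341 -0.0105 -> 580.0 279.0
5 -0.0337 -0.0117 -> 574.0 276.0
6 -0.0333 -0.0128 -> 567.0 274.0
7 -0.0329 -0.0139 -> 561.0 271.0
8 -0.0324 -0.0151 -> 554.0 268.0
9 -0.0318 -0.0162 -> 548.0 265.0
10 -0.0313 -0.0172 -> 541.0 261.0
11 -0.0306 -0.0183 -> 535.0 258.0
12 -0.03 -0.0193 -> 529.0 254.0
13 -0.0293 -0.0204 -> 523.0 250.0
14 -0.0286 -0.0214 -> 518.0 246.0
15 -0.0279 -0.0223 -> 512.0 241.0
16 -0.0271 -0.0233 -> 507.0 236.0
17 -0.0263 -0.0242 -> 501.0 232.0
18 -0.0254 -0.0251 -> 496.0 227.0
19 -0.0245 -0.0259 -> 491.0 221.0
20 -0.0236 -0.0268 -> 487.0 216.0
21 -0.0227 -0.0276 -> 482.0 210.0
22 -0.0217 -0.0283 -> 478.0 205.0
23 -0.0208 -0.029 -> 474.0 199.0
24 -0.0197 -0.0297 -> 470.0 193.0
25 -0.0187 -0.0304 -> 466.0 187.0
26 -0.0177 -0.031 -> 462.0 181.0
27 -0.0166 -0.0316 -> 459.0 174.0
28 -0.0155 -0.0322 -> 456.0 168.0
29 -0.0144 -0.0327 -> 453.0 161.0
30 -0.0132 -0.0331 -> 451.0 155.0
31 -0.0121 -0.0336 -> 448.0 148.0
32 -0.0109 -0.034 -> 446.0 141.0
33 -0.0098 -0.0343 -> 444.0 134.0
34 -0.0086 -0.0346 -> 442.0 128.0
35 -0.0074 -0.0349 -> 441.0 121.0
36 -0.0062 -0.0352 -> 440.0 114.0
```

>>> send_rows --targets '[[[0,0,0,-0.035,-0.0009,-0.0069,1],[0,0,0,-0.0348,-0.0009,-0.0081,1],[0,0,0,-0.0345,-0.0009,-0.0093,1],[0,0,0,-0.0341,-0.0009,-0.0105,1],[0,0,0,-0.0337,-0.0009,-0.0117,1],[0,0,0,-0.0333,-0.0009,-0.0128,1],[0,0,0,0,0,0,1]]]'

```text
time_s: 11.5
ee_pos: [567.2, -43.5, 275.1]
ee_rot: [-179.8, -0.0, 91.6]
force: [-2.9, 0.6, 3.8]
gripper_width: 13.1
gripper_force: 30.0
```

>>> send_rows --targets '[[[0,0,0,-0.0329,-0.0009,-0.0139,1],[0,0,0,-0.0324,-0.0009,-0.0151,1],[0,0,0,-0.0318,-0.0009,-0.0162,1],[0,0,0,-0.0313,-0.0008,-0.0172,1],[0,0,0,-0.0306,-0.0008,-0.0183,1],[0,0,0,-0.03,-0.0008,-0.0193,1],[0,0,0,-0.0293,-0.0008,-0.0204,1],[0,0,0,-0.0286,-0.0008,-0.0214,1],[0,0,0,0,0,0,1]]]'

```text
time_s: 12.4
ee_pos: [518.2, -44.7, 245.7]
ee_rot: [-179.8, -0.0, 91.6]
force: [-3.1, 1.7, 0.4]
gripper_width: 13.4
gripper_force: 30.0
```

Forces are small, so I'll carry on.

>>> send_rows --targets '[[[0,0,0,-0.0279,-0.0007,-0.0223,1],[0,0,0,-0.0271,-0.0007,-0.0233,1],[0,0,0,-0.0263,-0.0007,-0.0242,1],[0,0,0,-0.0254,-0.0007,-0.0251,1],[0,0,0,-0.0245,-0.0006,-0.0259,1],[0,0,0,-0.0236,-0.0006,-0.0268,1],[0,0,0,-0.0227,-0.0006,-0.0276,1],[0,0,0,-0.0217,-0.0006,-0.0283,1],[0,0,0,-0.0208,-0.0005,-0.029,1],[0,0,0,0,0,0,1]]]'

```text
time_s: 13.4
ee_pos: [474.8, -45.8, 199.1]
ee_rot: [-179.9, -0.0, 91.6]
force: [-1.1, 4.9, -2.7]
gripper_width: 13.0
gripper_force: 30.0
```

>>> send_rows --targets '[[[0,0,0,-0.0197,-0.0005,-0.0297,1],[0,0,0,-0.0187,-0.0005,-0.0304,1],[0,0,0,-0.0177,-0.0004,-0.031,1],[0,0,0,-0.0166,-0.0004,-0.0316,1],[0,0,0,-0.0155,-0.0004,-0.0322,1],[0,0,0,-0.0144,-0.0004,-0.0327,1],[0,0,0,-0.0132,-0.0003,-0.0331,1],[0,0,0,0,0,0,1]]]'

```text
time_s: 14.2
ee_pos: [451.5, -46.4, 155.2]
ee_rot: [-179.8, -0.0, 91.6]
force: [-1.4, 5.2, -2.5]
gripper_width: 13.1
gripper_force: 30.0
```

>>> send_rows --targets '[[[0,0,0,-0.0121,-0.0003,-0.0336,1],[0,0,0,-0.0109,-0.0003,-0.034,1],[0,0,0,-0.0098,-0.0002,-0.0343,1],[0,0,0,-0.0086,-0.0002,-0.0346,1],[0,0,0,-0.003,0,-0.015,1],[0,0,0,0,0,0,1],[0,0,0,0,0,0,1]]]'

```text
time_s: 14.9
ee_pos: [442.2, -46.7, 125.1]
ee_rot: [-179.7, -0.0, 91.6]
force: [-2.9, 5.1, -3.6]
gripper_width: 13.1
gripper_force: 30.0
```

Run:
```python
from h import *
im,d=optics.grab_frame("side");cv2.imwrite("pics/s5.png",cv2.resize(im[100:340,130:400,::-1],(675,600)))
print(env.state()["force"])
```

```text
[-3.8236833   4.4808775  -2.91751754]
```

View pics/s5.png

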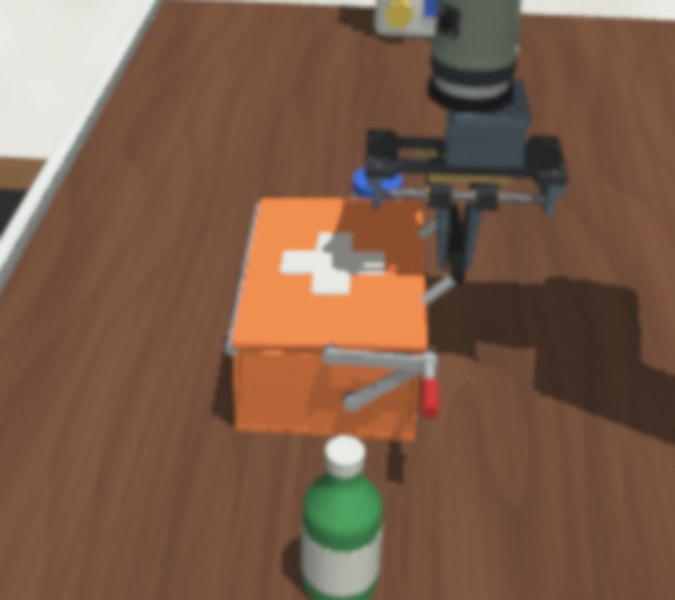

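The lid is almost down, with the bar still held at crop (455,265). I'll lower the last few mm gently.

>>> send_rows --targets '[[[0,0,0,-0.0015,0,-0.01,1],[0,0,0,-0.0015,0,-0.01,1],[0,0,0,-0.0015,0,-0.01,1],[0,0,0,0,0,0,1],[0,0,0,0,0,0,1]]]'

```text
time_s: 15.45
ee_pos: [440.9, -46.7, 119.2]
ee_rot: [-179.7, -0.0, 91.6]
force: [-4.0, 4.7, -0.7]
gripper_width: 13.1
gripper_force: 30.0
```

>>> send_rows --targets '[[[0,0,0,-0.001,0,-0.01,1],[0,0,0,-0.001,0,-0.01,1],[0,0,0,0,0,-0.01,1],[0,0,0,0,0,0,1],[0,0,0,0,0,0,1]]]'

```text
time_s: 15.95
ee_pos: [440.1, -46.7, 115.0]
ee_rot: [-179.7, -0.0, 91.6]
force: [-9.9, 5.2, 13.8]
gripper_width: 13.0
gripper_force: 30.0
```

>>> send_rows --targets '[[[0,0,0,0,0,0.01,0.2],[0,0,0,0,0,0,0.2],[0,0,0,0,0,0,0.2],[0,0,0,0,0,0,0.2],[0,0,0,0,0,0,0.2],[0,0,0,0,0,0,0.2],[0,0,0,0,0,0,0.2]]]'

```text
time_s: 16.65
ee_pos: [442.7, -46.9, 116.0]
ee_rot: [-180.0, 0.0, 91.6]
force: [-0.2, -0.2, -0.0]
gripper_width: 36.6
gripper_force: 0.0
```

>>> send_rows --targets '[[[0,0,0,0,0,0.1,0.2],[0,0,0,0,0,0.1,0.2],[0,0,0,0,0,0.1,0.2],[0,0,0,0,0,0.1,0.2],[0,0,0,-0.1,0,0.1,0.2],[0,0,0,-0.1,0,0.1,0.2],[0,0,0,-0.1,0,0.1,0.2],[0,0,0,0,0,0,0.2],[0,0,0,0,0,0,0.2],[0,0,0,0,0,0,0.2]]]'

```text
time_s: 17.65
ee_pos: [382.9, -46.8, 255.2]
ee_rot: [-179.9, -0.0, 91.6]
force: [-0.3, -0.1, -0.2]
gripper_width: 36.8
gripper_force: 0.0
```

Run:
```python
from h import *
np.set_printoptions(precision=1,suppress=True)
im,d=optics.grab_frame("side");cv2.imwrite("pics/s6.png",cv2.resize(im[100:340,130:400,::-1],(675,600)))
for p in ((270,210),(240,210),(290,210)): print(at("side",p,d))
print(env.state()["force"])
```

```text
[537.6 -27.7 112.4]
[610.5 -23.6 109.5]
[489.3 -36.9 109.5]
[-0.9  0.6  0. ]
```

View pics/s6.png

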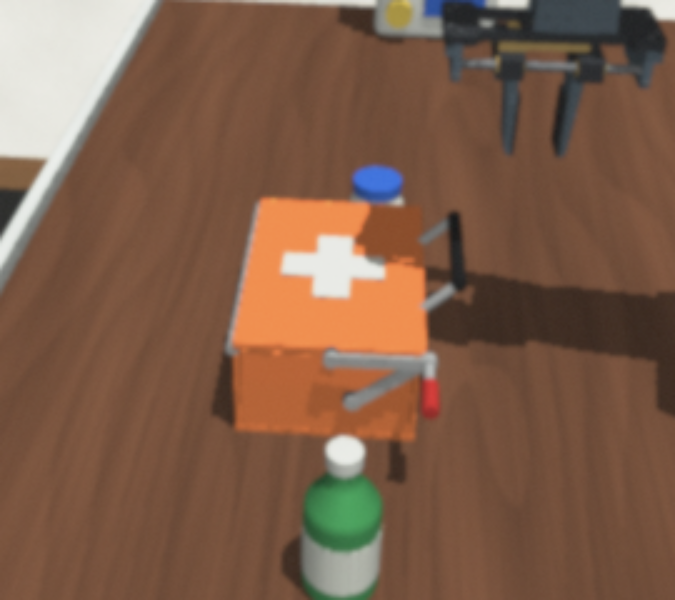

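The lid lies flat and shut, level at z≈110 from front to back. The gripper is clear and the bottle and jar stand where they were, so I'm handing in.

```bash
python3 -c "
from workcell import env
print(env.job_done())"
```

```text
the job is handed in; nothing more can be done
None
```

The stay is unlocked, the lid was lowered by its handle until fully shut and then released, the bystanders were left alone, and the job is handed in; no verdict came back.

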